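# Coffee tools back on their outlines

### The arm

A 6-joint arm with a two-finger parallel gripper is mounted at the origin on the work surface. World frame = base frame: x ahead of the robot, y to its left, z up, the work surface at z = 0. Lengths are in m, angles in rad, forces in N, time in s.
With the tool pointing down it reaches from about 0.375 to 0.925 m from the base axis. Payload 5.7 kg.
Tool frame: the origin (TCP) lies midway between the tips of the shut fingers; the grasp point (between the pads) lies 19 mm behind it; z points along the fingers, x is the direction in which the jaws open and shut, and the axes are right-handed (so a half turn about z gives the same grasp; the last joint's range is limited). The gripper opens to 88 mm and grips with 3 to 60 N. Pads are 20 mm wide; open, the fingers measure 115 mm over their backs; the gripper's body (75 mm by 178 mm) begins 61 mm behind the grasp point.
Start: joints at [-1.251, 0.359, 1.51, -0, 1.272, -0.115], TCP at [0.253, -0.544, 0.223] pointing down, gripper open.
Joint ranges: [-2.97, 2.97], [-1.01, 2.36], [0.21, 2.38], [-0.96, 4.11], [0.2, 2.71], [-2.98, 2.98]. Speed limits (rad/s): [2.39, 2.39, 3.14, 3.14, 3.14, 3.14].

### API

Orientations are given as a unit quaternion [x, y, z, w].
In Python, from bench import move_ptp, servo_line, goto_joints, move_gripper, sleep, inverse_kinematics, capture, PlanningError, close_job, spot_in, silhouettes, current_clock, current_joint_pos, current_qvel, current_joint_torque, current_position, current_orientation, current_force, current_torque, current_finger_gap gives the robot as it stands. Calls block until the motion is done:
- move_ptp(position, orientation): joint-space move of the TCP to a pose.
- servo_line(position, orientation=None, rate=0.15, contact_N=None): straight line of the TCP; orientation=None keeps the orientation; rate is the mean speed in m/s. With contact_N (N) it stops when the force on the tool has changed by that much, and returns True; else False.
- goto_joints(angles): joint-space move.
- move_gripper(opening): finger opening in m; the grip force is fixed at half the most; returns when the fingers have stopped.
- sleep(seconds).
- inverse_kinematics(position, orientation): joint angles nearest the present ones, or None.
- capture(name): name is "scene" or "top"; returns a dict with "image" (384x512x3 uint8, blue, green, red), "range_z" (384x512 float32, m along the optical axis (not along the pixel's ray), 0 where there is no reading), "intrinsics" (3x3 intrinsics, pixels), "R" (3x3) and "t" (3): a world point X has camera coordinates R X + t. Camera axes: x right, y down, z forward; pixel columns grow to the right and rows downward; lengths in m; the calibration is good to about 2 mm. A picture is of the moment at which its call begins.
A pose or a line that the arm cannot do raises PlanningError and nothing moves.
- close_job(): hands the job in, once; it reports no verdict.
Trained networks look in the newest picture that a camera, given by its name, has taken for a name from the list of things; names that differ only in an ending like _2 or _b are one class to them, and where a whole thing is asked for, a point or a joint stands for the part that bears it (a point fixed in the world has none). Each returns a list of dicts, best first, with "conf" (0 to 1); they miss things now and then, are a little off and sometimes report something else, mostly with a low value. They report only what shows in the picture. A call takes as long as a camera call. They do not tell look-alikes from the thing itself.
- spot_in(camera, query): "xy" ([column, row] in pixels, amid what is visible of it).
- silhouettes(camera, query): "region" (384x512 bool, what is visible of it) and "xy" ([column, row] in pixels, amid what is visible of it).
Readings, each from a call of its own:
- current_clock(): time.
- current_joint_pos(): joint angles.
- current_qvel(): joint speeds.
- current_joint_torque(): joint torques, N m.
- current_position(): TCP position.
- current_orientation(): TCP orientation.
- current_force(): force on the tool from outside, world axes, zero at the start.
- current_torque(): the same for the moment, N m.
- current_finger_gap(): finger opening in m.
Only numpy, scipy, OpenCV 4.12 (cv2) and the standard library are available. Lean on these libraries where they do the work, as an engineer would, in place of code of your own. Each camera call takes 0.05 s, during which the arm holds its last target. There are 200 camera calls.

### The job

The washed scoop, spatula, stirrer and brush lie about on the counter among their rest mats: lay each one flat on the mat that shows its own silhouette, lined up with it, head on the drawn head and handle on the drawn handle. Let go of them all, and leave the coffee pot and the glass cup standing where they are.

Things in the scene. Friction and masses are not known exactly. Their poses are not given: they have to be found in the camera images.
- scoop_mid (a point): Loose steel coffee scoop lying flat: straight bar handle 14 wide, 12 high, 100 long, from 75 behind this point (-x) to 25 ahead, ending in a round cup 48 in diameter, 26 high, centred 48 ahead (+x). About 90 g. The point is on the handle, 6 above its underside (half-way up) and in mid-width, a good place to grip; x runs along the handle towards the head, z up. Sizes in mm.
- spatula_mid (a point): Loose spatula lying flat: wooden bar handle 14 wide, 12 high, from 75 behind this point (-x) to 25 ahead, then a flat dark silicone blade, a plain rectangle 34 wide, 8 thick, from 21 to 79 ahead (+x). About 70 g. The point is on the handle, 6 above its underside (half-way up) and in mid-width, a good place to grip; x runs along the handle towards the head, z up. Sizes in mm.
- stirrer_mid (a point): Loose small wooden stirrer lying flat: plain stick 10 wide, 9 high, from 70 behind this point (-x) to 55 ahead, with a small round disc end 20 in diameter, 9 high, centred 55 ahead (+x). About 20 g. The point is on the handle, 4.5 above its underside (half-way up) and in mid-width, a good place to grip; x runs along the handle towards the head, z up. Sizes in mm.
- brush_mid (a point): Loose T-shaped counter brush lying flat: wooden bar handle 15 wide, 14 high, from 75 behind this point (-x) to 45 ahead, then a crosswise head of wood and black bristles 56 wide, 16 high, from 49 to 73 ahead (+x). About 60 g. The point is on the handle, 7 above its underside (half-way up) and in mid-width, a good place to grip; x runs along the handle towards the head, z up. Sizes in mm.
- scoop_mat_head (a point): Fixed dark rubber rest mat 164 x 62 mm, 6 mm thick, lying on the counter, with a flat pale silhouette on its top: a straight handle and a large round disc (54 across). The point is in the silhouette's head on the mat's top face (6 mm above the counter), 48 mm from the mat's middle; x runs along the silhouette from handle to head, z up. When the scoop lies right on it, the scoop's listed point is 48 mm back from here along -x, at 6 mm above the mat.
- spatula_mat_head (a point): Fixed dark rubber rest mat 164 x 62 mm, 6 mm thick, lying on the counter, with a flat pale silhouette on its top: a straight handle and a long rectangular blade (38 wide, 60 long). The point is in the silhouette's head on the mat's top face (6 mm above the counter), 50 mm from the mat's middle; x runs along the silhouette from handle to head, z up. When the spatula lies right on it, the spatula's listed point is 50 mm back from here along -x, at 6 mm above the mat.
- stirrer_mat_head (a point): Fixed dark rubber rest mat 164 x 62 mm, 6 mm thick, lying on the counter, with a flat pale silhouette on its top: a thin handle (13 wide) and a small disc (25 across). The point is in the silhouette's head on the mat's top face (6 mm above the counter), 55 mm from the mat's middle; x runs along the silhouette from handle to head, z up. When the stirrer lies right on it, the stirrer's listed point is 55 mm back from here along -x, at 4.5 mm above the mat.
- brush_mat_head (a point): Fixed dark rubber rest mat 164 x 62 mm, 6 mm thick, lying on the counter, with a flat pale silhouette on its top: a straight handle and a wide crosswise bar (59 wide, 24 along the handle), a T. The point is in the silhouette's head on the mat's top face (6 mm above the counter), 61 mm from the mat's middle; x runs along the silhouette from handle to head, z up. When the brush lies right on it, the brush's listed point is 61 mm back from here along -x, at 7 mm above the mat.
- jebena_mid (a point): Bystander: orange ceramic coffee pot (jebena), loose, body 128 mm in diameter, 195 mm tall with a narrow neck, handle and spout reaching 84 mm from its axis. Point on its axis half-way up.
- cup_mid (a point): Bystander: small glass cup, loose, 68 mm in diameter, 75 mm tall. Point on its axis half-way up.
Not all that is in view belongs to the job. Leave any green look-alike of the part that bears brush_mid alone.

How it is judged:
At the end, for the whole second after the job is handed in: Each of the four tools lies flat and at rest on its own mat, right way up, its point within 12 mm along and 12 mm across of where the silhouette has it and within 4 mm in height, its direction within 0.2 rad of the silhouette's with the head over the drawn head (x of scoop_mid in the frame of scoop_mat_head between -0.06 and -0.036 m and y of scoop_mid in the frame of scoop_mat_head between -0.012 and 0.012 m and z of scoop_mid in the frame of scoop_mat_head between 0.002 and 0.01 m and x of scoop_mat_head in the frame of scoop_mid above 0 m and angle between the x axis of scoop_mid and the x axis of scoop_mat_head, either way round below 0.2 rad and angle between each of scoop_mid, spatula_mid, stirrer_mid, brush_mid's own z axis and vertical below 0.1 rad and linear speed of each of scoop, spatula, stirrer, brush below 0.02 m/s and angular speed of each of scoop, spatula, stirrer, brush below 0.2 rad/s and x of spatula_mid in the frame of spatula_mat_head between -0.062 and -0.038 m and y of spatula_mid in the frame of spatula_mat_head between -0.012 and 0.012 m and z of spatula_mid in the frame of spatula_mat_head between 0.002 and 0.01 m and x of spatula_mat_head in the frame of spatula_mid above 0 m and angle between the x axis of spatula_mid and the x axis of spatula_mat_head, either way round below 0.2 rad and x of stirrer_mid in the frame of stirrer_mat_head between -0.067 and -0.043 m and y of stirrer_mid in the frame of stirrer_mat_head between -0.012 and 0.012 m and z of stirrer_mid in the frame of stirrer_mat_head between 0.0005 and 0.0085 m and x of stirrer_mat_head in the frame of stirrer_mid above 0 m and angle between the x axis of stirrer_mid and the x axis of stirrer_mat_head, either way round below 0.2 rad and x of brush_mid in the frame of brush_mat_head between -0.073 and -0.049 m and y of brush_mid in the frame of brush_mat_head between -0.012 and 0.012 m and z of brush_mid in the frame of brush_mat_head between 0.003 and 0.011 m and x of brush_mat_head in the frame of brush_mid above 0 m and angle between the x axis of brush_mid and the x axis of brush_mat_head, either way round below 0.2 rad); the robot touches nothing.
It fails at once if the coffee pot is shifted more than 25 mm or tipped (distance of jebena_mid from where it was at the start of the episode above 0.025 m or angle between jebena_mid's own z axis and vertical above 0.25 rad).
It fails at once if the glass cup is shifted more than 25 mm or tipped (distance of cup_mid from where it was at the start of the episode above 0.025 m or angle between cup_mid's own z axis and vertical above 0.25 rad).
It also fails if it takes over 104 s, if anything falls off the work surface, if the arm or the gripper's body presses on something with over 40 N, if the wrist force passes 120 N, or if a joint passes its speed limit or range.

## Working session

There is one attempt and no reset: what is moved stays moved. The work goes in short steps, each a Python script; the robot and the scene stay as the last script left them, time stands still between calls to the robot, and variables do not carry over. Pictures are saved under pics/ and viewed, about 12 in all and at most 16, crops included, and the job is handed in when it is done.

```bash
mkdir -p pics; cat > h.py <<'E'
import numpy as np, cv2
from bench import *
def cloud(c):
    K,R,t,d=c["intrinsics"],np.array(c["R"]),np.array(c["t"]),c["range_z"]
    v,u=np.mgrid[:384,:512]
    P=np.stack([(u-K[0][2])/K[0][0]*d,(v-K[1][2])/K[1][1]*d,d],-1)
    return (P-t)@R
E
python3 - <<'E'
from h import *
for n in("top","scene"):
    c=capture(n); np.save(n+".npy",c,allow_pickle=True); cv2.imwrite(f"pics/{n}0.png",cv2.resize(c["image"],(768,576)))
    W=cloud(c)
    print(n,"cam at",-np.array(c["R"]).T@c["t"])
    for q in "scoop_mid spatula_mid stirrer_mid brush_mid scoop_mat_head spatula_mat_head stirrer_mat_head brush_mat_head jebena_mid cup_mid".split():
        for s in spot_in(n,q)[:3]:
            x,y=np.round(s["xy"]).astype(int); print(q,round(s["conf"],2),x,y,W[y,x].round(3))
print(current_clock())
E
```

```text
top cam at [ 0.40559295 -0.00495664  1.19324662]
scoop_mid 0.64 185 197 [0.476 0.222 0.006]
spatula_mid 0.65 328 136 [ 0.674 -0.238  0.01 ]
brush_mid 0.7 226 136 [0.673 0.091 0.013]
brush_mid 0.64 318 269 [ 0.248 -0.204 -0.001]
brush_mid 0.53 149 252 [0.301 0.332 0.012]
scoop_mat_head 0.76 279 149 [ 0.633 -0.08   0.005]
spatula_mat_head 0.91 192 144 [0.648 0.202 0.006]
stirrer_mat_head 0.64 277 212 [ 0.429 -0.073  0.009]
brush_mat_head 0.75 327 204 [ 0.455 -0.233  0.008]
jebena_mid 0.87 408 155 [ 0.59  -0.439  0.143]
cup_mid 0.78 113 165 [0.58  0.458 0.002]
scene cam at [ 1.27177099 -0.75400635  1.12747952]
scoop_mid 0.6 290 180 [0.46  0.21  0.014]
spatula_mid 0.69 240 275 [ 0.669 -0.238  0.006]
spatula_mid 0.25 307 224 [0.665 0.087 0.01 ]
stirrer_mid 0.68 238 277 [ 0.669 -0.247  0.004]
stirrer_mid 0.63 260 197 [0.443 0.061 0.001]
brush_mid 0.58 287 150 [ 0.302  0.356 -0.001]
brush_mid 0.52 311 226 [0.682 0.089 0.012]
brush_mid 0.49 165 201 [ 0.217 -0.225 -0.002]
scoop_mat_head 0.75 266 247 [ 0.64  -0.094  0.004]
spatula_mat_head 0.96 322 205 [0.635 0.205 0.006]
stirrer_mat_head 0.8 235 210 [ 0.435 -0.059  0.004]
stirrer_mat_head 0.46 163 286 [ 0.612 -0.476  0.118]
brush_mat_head 0.7 200 236 [ 0.45  -0.234  0.004]
jebena_mid 0.66 164 289 [ 0.617 -0.477  0.11 ]
cup_mid 0.9 348 166 [0.586 0.411 0.056]
cup_mid 0.36 258 194 [0.43  0.063 0.007]
1.1
```

View pics/top0.png

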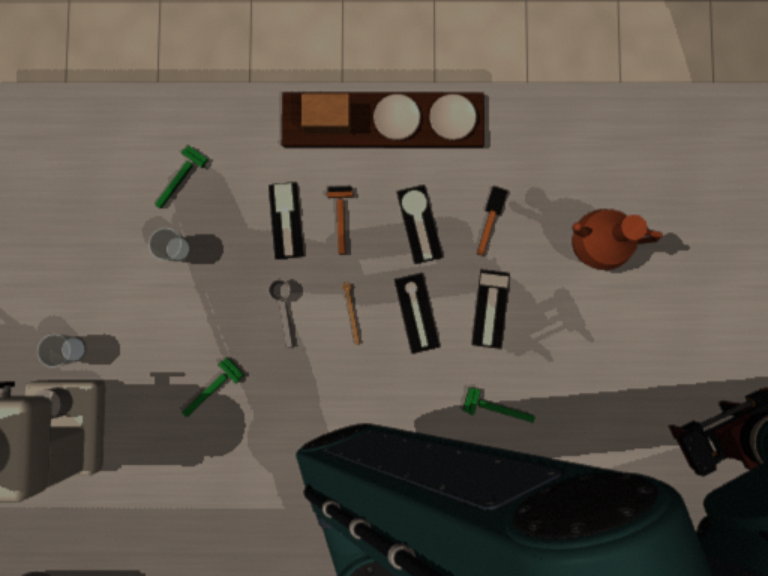

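View pics/scene0.png

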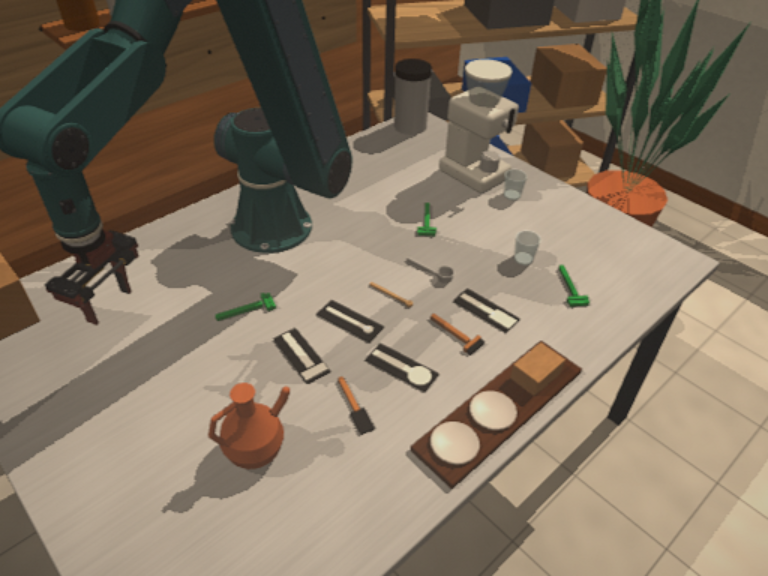

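```bash
cat > fit.py <<'E'
from h import *
# parts: list of (x0,x1,halfwidth) bars or (xc,r) discs, in mm from listed point / mat middle
SH=dict(scoop=[(-75,25,7),(48,24)],spatula=[(-75,25,7),(21,79,17)],stirrer=[(-70,55,5),(55,10)],brush=[(-75,45,7.5),(49,73,28)])
MS=dict(scoop=[(-75,25,8),(48,27)],spatula=[(-75,25,8),(20,80,19)],stirrer=[(-70,55,6.5),(55,12.5)],brush=[(-75,49,8.5),(49,73,29.5)])
HT=dict(scoop=.014,spatula=.011,stirrer=.009,brush=.015)
N=241
def draw(img,parts,val,yaw):
    c,s=np.cos(yaw),np.sin(yaw); f=lambda p:np.round((np.array(p)@np.array([[c,s],[-s,c]])+N//2)*16).astype(np.int32)
    for p in parts:
        if len(p)==2: cv2.circle(img,tuple(int(a) for a in f((p[0],0))),int(p[1]*16),val,-1,cv2.LINE_8,4)
        else: cv2.fillPoly(img,[f([(p[0],-p[2]),(p[1],-p[2]),(p[1],p[2]),(p[0],p[2])])],val,cv2.LINE_8,4)
    return img
def rectify(c,ctr,z,n):  # world patch, 1 mm/px: col=+x,row=+y about ctr
    K=np.array(c["intrinsics"]);R=np.array(c["R"]);t=np.array(c["t"])
    A=np.array([[.001,0,ctr[0]-.001*(n//2)],[0,.001,ctr[1]-.001*(n//2)],[0,0,z],[0,0,1]])
    H=K@np.c_[R,t]@A
    return cv2.warpPerspective(c["image"],H,(n,n),flags=cv2.INTER_CUBIC|cv2.WARP_INVERSE_MAP)
def fit(c,name,ctr,mat,rng=None,z=None,span=60):
    n=N+2*span; im=rectify(c,ctr,z or (.006 if mat else HT[name]),n).astype(np.float32)
    if mat: S=im.mean(2)
    else:
        S=np.minimum(np.linalg.norm(im-np.median(im.reshape(-1,3),0),axis=2),60)
    best=(-1,)
    for y in (np.arange(-180,180,1.5) if rng is None else np.arange(rng[0],rng[1],1.)):
        a=np.deg2rad(y)
        if mat:
            T=np.full((N,N),.5,np.float32);draw(T,[(-82,82,31)],0.,a);draw(T,MS[name],1.,a)
            M=draw(np.zeros((N,N),np.float32),[(-88,88,36)],1.,a)
        else:
            T=draw(np.zeros((N,N),np.float32),SH[name],1.,a)
            M=draw(np.zeros((N,N),np.float32),[(-90,95,36)],1.,a)
        T=cv2.GaussianBlur(T,(0,0),1.5)
        r=cv2.matchTemplate(S,T,cv2.TM_CCOEFF_NORMED,mask=M); r[~np.isfinite(r)]=-1
        _,v,_,l=cv2.minMaxLoc(r)
        if v>best[0]: best=(v,ctr[0]+.001*(l[0]-span),ctr[1]+.001*(l[1]-span),a)
    a=best[3]; big=im.clip(0,255).astype(np.uint8)
    o=np.zeros((N,N),np.uint8);draw(o,(MS if mat else SH)[name],255,a)
    cs,_=cv2.findContours(o,cv2.RETR_EXTERNAL,cv2.CHAIN_APPROX_NONE)
    off=np.round((np.array(best[1:3])-ctr)*1000).astype(int)+span
    cv2.drawContours(big,[k+off for k in cs],-1,(255,255,0),1)
    return best,big
E
python3 - <<'E'
from fit import *
import json
c=np.load("top.npy",allow_pickle=True).item()
T=dict(scoop=(.45,.215),spatula=(.655,-.235),stirrer=(.445,.078),brush=(.65,.09))
M=dict(scoop=(.615,-.09),spatula=(.63,.2),stirrer=(.43,-.085),brush=(.44,-.24))
rows=[];res={}
for d,m in((T,0),(M,1)):
    r=[]
    for k in d:
        b,im=fit(c,k,np.array(d[k]),m,span=30); res[k+("_mat" if m else "")]=[float(x) for x in b[1:]]
        print(k,m,np.round(b,3),round(np.rad2deg(b[3]))); r.append(cv2.resize(im,(200,200),interpolation=cv2.INTER_AREA) if 0 else im[50:250,50:250])
    rows.append(np.hstack(r))
json.dump(res,open("res.json","w"))
cv2.imwrite("pics/fit0.png",np.vstack(rows))
E
```

```text
scoop 0 [0.556 0.44  0.195 0.131] 7
spatula 0 [ 0.801  0.635 -0.233 -0.288] -16
stirrer 0 [0.73  0.441 0.059 0.183] 10
brush 0 [0.74  0.639 0.085 0.079] 4
scoop 1 [ 0.96   0.632 -0.081  0.236] 14
spatula 1 [0.958 0.64  0.208 0.105] 6
stirrer 1 [ 0.958  0.441 -0.075  0.236] 14
brush 1 [ 0.938  0.45  -0.233 -0.131] -7
```

View pics/fit0.png

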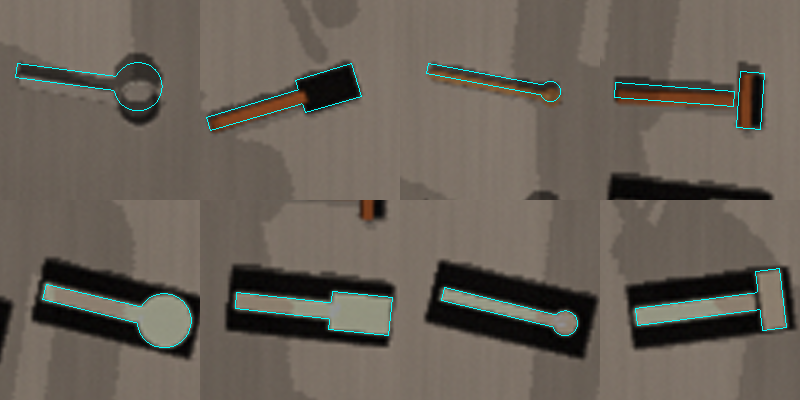

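```bash
cat > pp.py <<'E'
from fit import *
import json
from scipy.spatial.transform import Rotation as Ro
def q(yaw,s):
    a=yaw+s*np.pi/2; x=np.array([np.cos(a),np.sin(a),0]); z=np.array([0,0,-1.])
    return Ro.from_matrix(np.c_[x,np.cross(z,x),z]).as_quat()
Z=.004
def pick(p,s,hov=.12):
    move_ptp([p[0],p[1],hov],q(p[2],s)); move_gripper(.045)
    print("down hit",servo_line([p[0],p[1],Z],contact_N=8,rate=.08)); move_gripper(0.)
    print("gap",current_finger_gap(),current_position().round(4) if hasattr(current_position(),'round') else current_position())
    servo_line([p[0],p[1],hov]); print("gap up",current_finger_gap())
def place(p,s,zp,hov=.12):
    move_ptp([p[0],p[1],hov],q(p[2],s)); print("lay hit",servo_line([p[0],p[1],zp],contact_N=6,rate=.06),current_position())
    move_gripper(.045); servo_line([p[0],p[1],hov]); print("gap",current_finger_gap(),"t",current_clock())
E
python3 - <<'E'
from pp import *
c=np.load("top.npy",allow_pickle=True).item(); r=json.load(open("res.json"))
# refit on orange-ness for the wooden stirrer
im=c["image"].astype(np.float32); o=dict(c); o["image"]=np.repeat((im[...,2]-im[...,0]).clip(0,60)[...,None],3,2)
b,_=fit(o,"stirrer",np.array([.445,.06]),0,rng=(0,20),span=30); print("stirrer",np.round(b,3)); r["stirrer"]=[float(v) for v in b[1:]]
b,_=fit(o,"brush",np.array([.64,.087]),0,rng=(-10,10),span=30); print("brush",np.round(b,3))
json.dump(r,open("res.json","w"))
for s in(1,-1):
    for k,v in r.items():
        j=inverse_kinematics([v[0],v[1],.01],q(v[2],s)); print(s,k,None if j is None else np.round(j,2))
E
```

```text
stirrer [0.958 0.442 0.065 0.192]
brush [0.897 0.64  0.089 0.035]
1 scoop [ 0.27  0.51  1.97 -0.    0.67 -1.43]
1 spatula [-0.45  0.69  1.51 -0.    0.94 -1.74]
1 stirrer [-0.01  0.48  2.04 -0.    0.62 -1.77]
1 brush [ 0.03  0.66  1.59 -0.    0.89 -1.62]
1 scoop_mat [-0.24  0.65  1.61 -0.    0.88 -2.04]
1 spatula_mat [ 0.21  0.69  1.52 -0.    0.93 -1.46]
1 stirrer_mat [-0.32  0.48  2.04 -0.    0.62 -2.13]
1 brush_mat [-0.61  0.53  1.91 -0.    0.7  -2.05]
-1 scoop [ 0.27  0.51  1.97 -0.    0.67  1.71]
-1 spatula [-0.45  0.69  1.51 -0.    0.94  1.41]
-1 stirrer [-0.01  0.48  2.04 -0.    0.62  1.37]
-1 brush [ 0.03  0.66  1.59 -0.    0.89  1.52]
-1 scoop_mat [-0.24  0.65  1.61 -0.    0.88  1.1 ]
-1 spatula_mat [ 0.21  0.69  1.52 -0.    0.93  1.68]
-1 stirrer_mat [-0.32  0.48  2.04 -0.    0.62  1.01]
-1 brush_mat [-0.61  0.53  1.91 -0.    0.7   1.09]
```

```bash
python3 - <<'E'
from pp import *
r=json.load(open("res.json")); r["brush"]=[.64,.089,.04]; r["spatula"][1]+=.002; json.dump(r,open("res.json","w"))
p=current_position(); servo_line([p[0],p[1],.29])
move_ptp([.45,.1,.29],q(.19,-1))
pick(r["stirrer"],-1); place(r["stirrer_mat"],-1,Z+.007)
c=capture("scene"); cv2.imwrite("pics/s1.png",cv2.resize(c["image"][150:330,130:400],(810,540)))
E
```

```text
down hit False
gap 0.009412315872344305 [0.4421 0.065  0.0041]
gap up 0.009438301304142955
lay hit False [ 0.44124891 -0.07507238  0.0112677 ]
gap 0.04519475090885409 t 12.9917
```

View pics/s1.png

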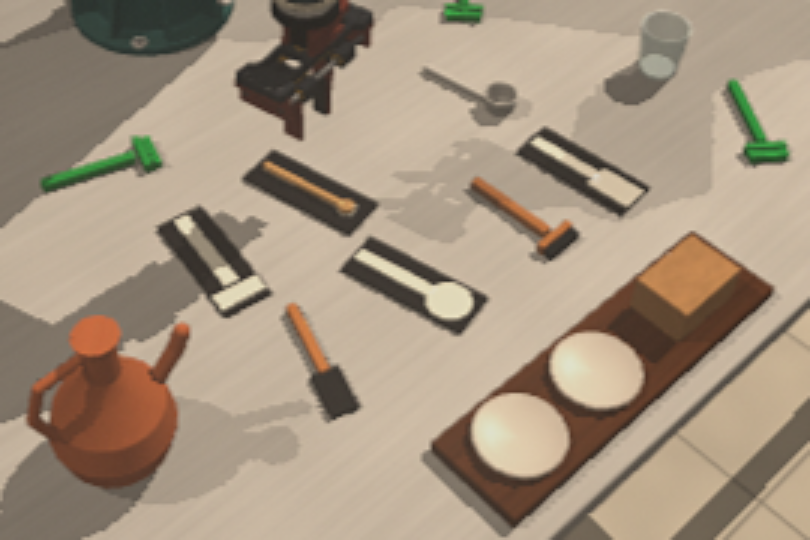

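The stirrer lies on its mat, aligned, around (305,190). Next are the other three.

```bash
python3 - <<'E'
from pp import *
r=json.load(open("res.json"))
for k in("scoop","spatula","brush"):
    print(k); pick(r[k],-1)
    if not .011<current_finger_gap()<.018: print("BAD GRASP");break
    place(r[k+"_mat"],-1,Z+.007)
move_ptp([.42,-.0,.3],q(0,-1)); goto_joints([-1.251,.359,1.51,0,1.272,-.115])
c=capture("scene"); cv2.imwrite("pics/s2.png",cv2.resize(c["image"][150:330,130:400],(810,540)))
c=capture("top"); np.save("top2.npy",c,allow_pickle=True)
rows=[]
im=c["image"].astype(np.float32); o=dict(c)
row=[]
for k in("stirrer","scoop","spatula","brush"):
    v=r[k+"_mat"]; g=rectify(c,v[:2],.006+HT[k],N).copy()
    m=np.zeros((N,N),np.uint8); draw(m,SH[k],255,v[2]); cs,_=cv2.findContours(m,0,1); cv2.drawContours(g,cs,-1,(255,255,0),1); row.append(g[20:220,20:220])
cv2.imwrite("pics/chk.png",np.hstack(row)); print(current_clock())
E
```

```text
scoop
down hit False
gap 0.013617478450068566 [0.4401 0.195  0.0041]
gap up 0.013568601698218209
lay hit False [ 0.63226852 -0.08107145  0.01135374]
gap 0.0450230445484897 t 22.2083
spatula
down hit False
gap 0.013677270473516611 [ 0.635  -0.231   0.0041]
gap up 0.01369584605031185
lay hit False [0.64028465 0.20806269 0.01135803]
gap 0.04463477828794851 t 31.325
brush
down hit False
gap 0.014567941069198469 [0.64   0.089  0.0041]
gap up 0.014389003447585725
lay hit False [ 0.45020102 -0.23312788  0.01127002]
gap 0.04470638019351448 t 40.0917
43.3917
```

View pics/s2.png

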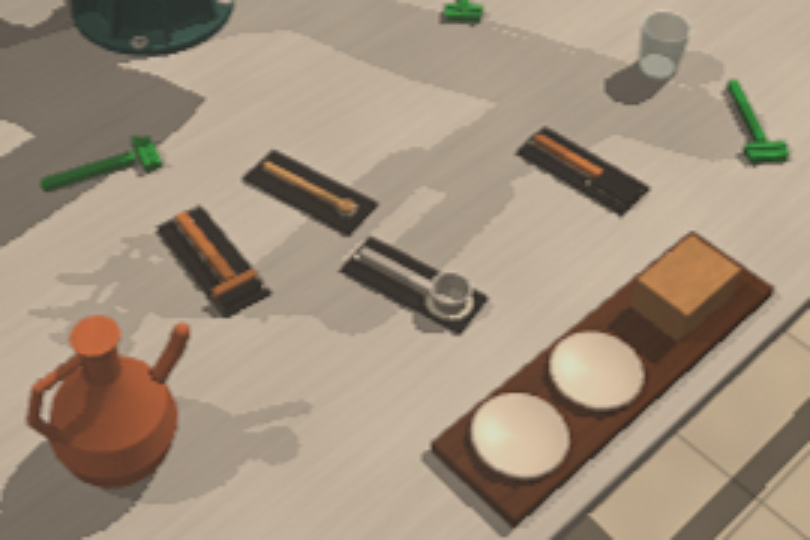

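View pics/chk.png

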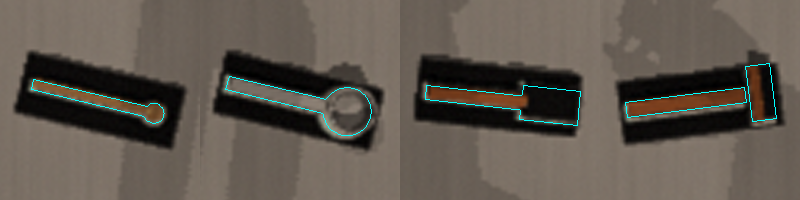

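All four are on their mats and line up with their outlines. The scoop shows a pale tip behind its handle at (350,250), so it may sit too far forward. I'll zoom in on that one.

```bash
python3 - <<'E'
from pp import *
r=json.load(open("res.json")); v=r["scoop_mat"]; out=[]
for cam,z in(("top",.012),("top",.032),("scene",.012),("scene",.032)):
    c=capture(cam); g=rectify(c,v[:2],z,N)
    M=cv2.getRotationMatrix2D((120,120),np.rad2deg(v[2]),1); g=cv2.warpAffine(g,M,(N,N))
    g=cv2.resize(g[70:170,20:220],(800,400),interpolation=cv2.INTER_CUBIC)[:,:]
    for x in(-75,0,24,72): cv2.line(g,((x+100)*4,0),((x+100)*4,400),(255,255,0),1)
    g=cv2.convertScaleAbs(g,alpha=1.5); out.append(cv2.resize(g,(600,300))[75:225])
cv2.imwrite("pics/z.png",np.vstack(out))
E
```

```text
(no output)
```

View pics/z.png

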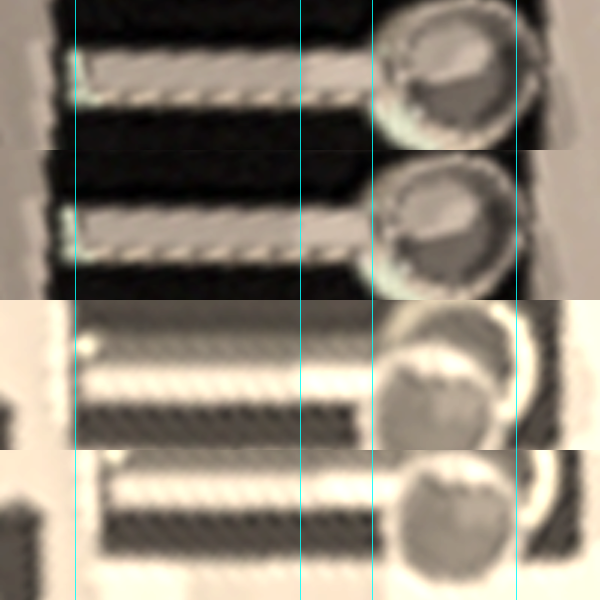

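Row 1 and row 2 (rectified top views) both show the scoop about 3–4 mm forward and 1 mm off across. The tolerance is 12 mm, so I'm handing in.

```bash
python3 -c "
from bench import *
print(current_clock(),current_force()); close_job()"
```

```text
43.5917 [-0.53126555  0.40992833  0.86723056]
the job is handed in; nothing more can be done
```

I laid all four tools flat on their own mats with the heads over the drawn heads. I let go of them, moved the arm back to its start pose and handed the job in at about 43.6 s; no verdict is reported.

- **Tools:** In the last top view, the stirrer, spatula and brush lined up with their outlines to within a few mm. The scoop sits about 3–4 mm too far towards the head and 1 mm off across, inside the 12 mm tolerance, so I left it.
- **Spatula blade:** It is dark on a dark mat, so I judged the spatula mainly by its handle.
- **Bystanders:** The coffee pot and the glass cup look unmoved in the pictures, but I did not measure them. The moves never went near the green brushes.
- **Disagreement:** The first fit put the stirrer about 6 mm and the brush about 4 mm off sideways because of shadows. I refitted both using only their orange colour before gripping.

No other check failed.

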